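Relamp the prompt desk with the frosted spares

TASK

Take the three white frosted bulbs out of the open mahogany compartment and stand each one upright, cap down, fully in the porcelain lamp holder whose base plate has the same colour as the band on the bulb, in any order. Set them down without dropping them, and leave the amber bulbs, the red cue lamp and the stopwatch where they are.

Things in the scene. Friction and masses are not known exactly. Their poses are not given: they have to be found in the camera images.
- frosted_red: White frosted bulb, red band round its crown. 79 mm tall, 45 mm across its straight belt 47-57 mm above its foot; steel cap below, 27 mm across, 26 mm high, flat foot. About 60 g. Origin: centre of the foot, z up its axis. Starts upright in the compartment, bulbs about 90 mm apart. Compartment: open mahogany box 220 x 320 mm, walls 34 mm high, floor 10 mm over the desk, lid leaning out at left.
- frosted_green: White frosted bulb, green band round its crown. 79 mm tall, 45 mm across its straight belt 47-57 mm above its foot; steel cap below, 27 mm across, 26 mm high, flat foot. About 60 g. Origin: centre of the foot, z up its axis. Starts upright in the compartment, bulbs about 90 mm apart. Compartment: open mahogany box 220 x 320 mm, walls 34 mm high, floor 10 mm over the desk, lid leaning out at left.
- frosted_blue: White frosted bulb, blue band round its crown. 79 mm tall, 45 mm across its straight belt 47-57 mm above its foot; steel cap below, 27 mm across, 26 mm high, flat foot. About 60 g. Origin: centre of the foot, z up its axis. Starts upright in the compartment, bulbs about 90 mm apart. Compartment: open mahogany box 220 x 320 mm, walls 34 mm high, floor 10 mm over the desk, lid leaning out at left.
- amber_green: Amber (orange-brown) bulb, green band round its crown; not wanted, leave it. 79 mm tall, 45 mm across its straight belt 47-57 mm above its foot; steel cap below, 27 mm across, 26 mm high, flat foot. About 60 g. Origin: centre of the foot, z up its axis. Starts upright in the compartment, bulbs about 90 mm apart.
- amber_blue: Amber (orange-brown) bulb, blue band round its crown; not wanted, leave it. 79 mm tall, 45 mm across its straight belt 47-57 mm above its foot; steel cap below, 27 mm across, 26 mm high, flat foot. About 60 g. Origin: centre of the foot, z up its axis. Starts upright in the compartment, bulbs about 90 mm apart.
- holder_red: White porcelain lamp holder fixed to the desk on a round red base plate (90 mm across, 8 mm thick). Cup 68 mm across at its foot, 62 at its rim, 28 mm above the desk; open round recess about 46 mm across, flat floor 12 mm above the desk. A bulb's cap stands in it with 9 mm to spare all round. Origin: centre of the underside, on the desk, z up.
- holder_green: White porcelain lamp holder fixed to the desk on a round green base plate (90 mm across, 8 mm thick). Cup 68 mm across at its foot, 62 at its rim, 28 mm above the desk; open round recess about 46 mm across, flat floor 12 mm above the desk. A bulb's cap stands in it with 9 mm to spare all round. Origin: centre of the underside, on the desk, z up.
- holder_blue: White porcelain lamp holder fixed to the desk on a round blue base plate (90 mm across, 8 mm thick). Cup 68 mm across at its foot, 62 at its rim, 28 mm above the desk; open round recess about 46 mm across, flat floor 12 mm above the desk. A bulb's cap stands in it with 9 mm to spare all round. Origin: centre of the underside, on the desk, z up.
- cue_lamp: Red glass cue lamp on a round black base, loose on the desk: 64 mm across, 64 mm tall. Leave it. Origin: centre of its underside.
- stopwatch: Silver stopwatch, white dial up, loose on the desk: 54 mm across, 15 mm thick, crown out 9 mm along its own +x. Leave it. Origin: centre of its underside.
Mind the look-alikes: they are no part of the job. What is shaped like the holder_red but black or brown is not meant.

How it is judged (in metres and radians):
At the end, for the whole second after the job is handed in: Each frosted bulb stands in the holder with the base of its band's colour: within 12 mm of the holder's axis, its foot on the recess floor (8 to 16 mm above the desk), within 0.15 rad of upright, released and at rest (below 0.02 m/s) (horizontal distance between frosted_red and holder_red below 0.012 m and z of frosted_red in the frame of holder_red between 0.008 and 0.016 m and angle between each of frosted_red, frosted_green, frosted_blue's own z axis and vertical below 0.15 rad and linear speed of each of frosted_red, frosted_green, frosted_blue below 0.02 m/s and contact force between the fingers and frosted_red below 0.05 N and horizontal distance between frosted_green and holder_green below 0.012 m and z of frosted_green in the frame of holder_green between 0.008 and 0.016 m and contact force between the fingers and frosted_green below 0.05 N and horizontal distance between frosted_blue and holder_blue below 0.012 m and z of frosted_blue in the frame of holder_blue between 0.008 and 0.016 m and contact force between the fingers and frosted_blue below 0.05 N); the robot touches nothing.
It fails at once if a frosted bulb is dropped (moves faster than 0.7 m/s with no finger touching it, a fall of about 25 mm) ((linear speed of frosted_red above 0.7 m/s and contact force between the fingers and frosted_red below 0.01 N) or (linear speed of frosted_green above 0.7 m/s and contact force between the fingers and frosted_green below 0.01 N) or (linear speed of frosted_blue above 0.7 m/s and contact force between the fingers and frosted_blue below 0.01 N)).
It fails at once if the amber bulb with the green band is moved by more than 20 mm or tipped over (distance of amber_green from where it was at the start of the episode above 0.02 m or angle between amber_green's own z axis and vertical above 0.5 rad).
It fails at once if the amber bulb with the blue band is moved by more than 20 mm or tipped over (distance of amber_blue from where it was at the start of the episode above 0.02 m or angle between amber_blue's own z axis and vertical above 0.5 rad).
It fails at once if the cue lamp is moved by more than 20 mm or tipped over (distance of cue_lamp from where it was at the start of the episode above 0.02 m or angle between cue_lamp's own z axis and vertical above 0.5 rad).
It fails at once if the stopwatch is moved by more than 20 mm or tipped over (distance of stopwatch from where it was at the start of the episode above 0.02 m or angle between stopwatch's own z axis and vertical above 0.5 rad).
It also fails if it takes over 90 s, if anything falls off the work surface, if the arm or the gripper's body presses on something with over 40 N, if the wrist force passes 120 N, or if a joint passes its speed limit or range.

ROBOT

A 6-joint arm with a two-finger parallel gripper is mounted at the origin on the work surface. World frame = base frame: x ahead of the robot, y to its left, z up, the work surface at z = 0. Lengths are in m, angles in degrees, forces in N, time in s.
With the tool pointing down it reaches from about 0.375 to 0.9 m from the base axis. Payload 3.1 kg.
Tool frame: the origin (TCP) lies on the centre line of the jaws, within the pads' length; the fingertips stand 8 mm ahead of it and the grasp point (between the pads) lies 11 mm behind it (bot.tip_extent is the distance from the TCP to the fingertips, in m); z points along the fingers, y is the line along which they close (so a half turn about z gives the same grasp; the last joint's range is limited). The gripper opens to 87 mm and grips with 3 to 60 N. Pads are 19 mm wide; open, the fingers measure 117 mm over their backs; the gripper's body (75 mm by 190 mm) begins 51 mm behind the grasp point.
Start: joints at [-83.05, 30.224, 82.088, -0, 67.689, -10.227], TCP at [0.185, -0.597, 0.231] pointing down, gripper open.
Joint ranges: [-176.69, 176.69], [-43.24, 126.21], [12.49, 139.97], [-82, 262], [0, 151.66], [-163.58, 163.58]. Speed limits (degrees/s): [159.86, 159.86, 180, 180, 180, 180].

INTERFACE

Orientations are given as a 3x3 rotation matrix whose columns are the frame's x, y, z axes.
In Python, from rig import bot, vision, workorder gives the robot as it stands.
- The arm moves only by the shell command python3 -m handwheel 'ROWS'. ROWS is JSON, a list of rows, each an object with "delta_rot": the turn, a rotation vector about the tool's x, y, z in rad, a list of three; "xyz": the shift along the tool's x, y, z in mm, a list of three; "hand": the closure, from -1 (fully open) to 1 (shut). A call has exactly 5 rows; each row is the pose to reach, as a shift and turn from the pose commanded when the call began, along the tool's axes at that moment; what a row does not reach only later rows make up. A row lasts 1/8 s, in which the tool goes at most 62.5 mm and 10.7 degrees, less where a joint would pass 70% of its speed; a pose out of reach is approached as far as the arm can. A call with a gripper value outside its range is refused whole. The fingers move at their own pace and stop on an object; the grip force is fixed at half the most. Time passes only in rows, so rows that repeat a pose let the fingers close, or fill a call up. It gives the time, the measured TCP pose, the force, the opening and the grip force at its end, in the units of the state.
- bot.read_state(): the state, without advancing time (a new reading comes with each control period).
- vision.capture(name): name is "scene" or "top" or "wrist"; returns the picture (400x640x3 uint8, red, green, blue); there is no depth.
- vision.camera_model(name): a dict with "camera_matrix" (3x3 intrinsics, pixels), "camera_from_world" (4x4, takes a point from world to camera coordinates). Camera axes: x right, y up, looking along -z (the intrinsics and any distortion apply to the point x, -y, -z); pixel columns grow to the right and rows downward; lengths in m; the calibration is good to about 2 mm. The wrist camera is an equidistant fisheye: a pixel r from the principal point sees the ray r / f radians off the axis. A picture is of the moment at which its call begins: read the wrist's pose just before it. camera_model takes no time and is no camera call; for the wrist camera it gives the pose at the moment of the call.
- workorder.hand_in(): hands the job in; it is judged then, once.
The state is a dict: "time_s": time; "joint_positions": joint angles; "qvel": joint speeds; "tau": joint torques, N m; "position": TCP position; "tcp_rot": TCP orientation; "force": force on the tool from outside, world axes, zero at the start; "moment": the same for the moment, N m; "opening": opening from 0.0 (shut) to 1.0 (fully open); "grasp_force": force on a finger pad.
Only numpy, scipy, OpenCV 4.12 (cv2) and the standard library are available. Lean on these libraries where they do the work, as an engineer would, in place of code of your own. Each camera call takes 0.05 s, during which the arm holds its last target. There are 200 camera calls.

## Working session

There is one attempt and no reset: what is moved stays moved. The work goes in short steps, Python scripts to look and compute and a shell command to move; the robot and the scene stay as the last step left them, time stands still between calls to the robot, and variables do not carry over. Pictures are saved under pics/ and viewed, at most 14 in all, crops included, and the job is handed in when it is done.

```bash
mkdir -p pics; ls
python3 - <<'E'
from rig import bot, vision
import cv2
s=bot.read_state(); print(s['time_s'],s['position'],s['tcp_rot'],s['opening'])
for n in ['top','scene']:
    im=vision.capture(n); cv2.imwrite(f'pics/{n}0.png',im[:,:,::-1])
    m=vision.camera_model(n); print({k:(v.tolist() if hasattr(v,'tolist') else v) for k,v in m.items()})
E
```

```text
pics
0.0 [ 0.18453214 -0.59640171  0.22957916] [[ 9.55395264e-01  2.95330049e-01 -2.27656953e-04]
 [ 2.95329861e-01 -9.55393034e-01  2.10338807e-03]
 [ 4.03691834e-04 -2.07680090e-03 -9.99997762e-01]] 0.9991711072856606
{'camera_matrix': [[452.03050792434243, 0.0, 313.05288166711114], [0.0, 452.03050792434243, 196.6344605558924], [0.0, 0.0, 1.0]], 'camera_from_world': [[-0.010996396820170786, -0.9998246559088307, 0.015157067452574158, -0.10359310815526791], [0.9927179004893344, -0.009097273710888197, 0.1201183152524088, -0.49642831477989907], [-0.11995936522431763, 0.016367560838980506, 0.9926438705029921, -1.3127584800729695], [0.0, 0.0, 0.0, 1.0]]}
{'camera_matrix': [[422.58383422689565, 0.0, 316.6846605874374], [0.0, 422.58383422689565, 201.34720792827062], [0.0, 0.0, 1.0]], 'camera_from_world': [[0.7464323485971888, 0.6652787972076151, 0.015584317555602991, -0.32087552869008473], [-0.40816679439829273, 0.43920928333083337, 0.800309361051486, 0.21331689561813733], [0.5255840721695311, -0.6037377969135319, 0.5993847309197062, -1.4663925649834764], [0.0, 0.0, 0.0, 1.0]]}
```

View pics/top0.png

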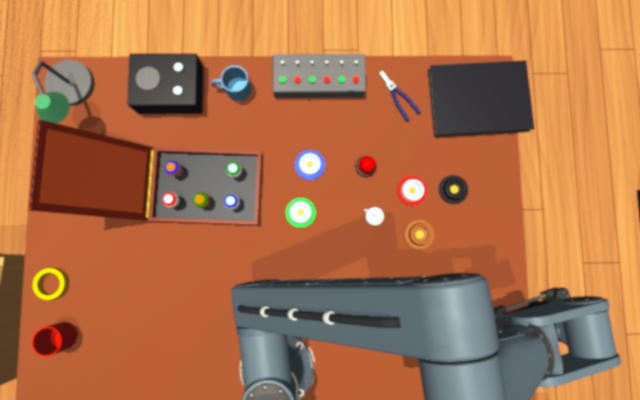

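View pics/scene0.png

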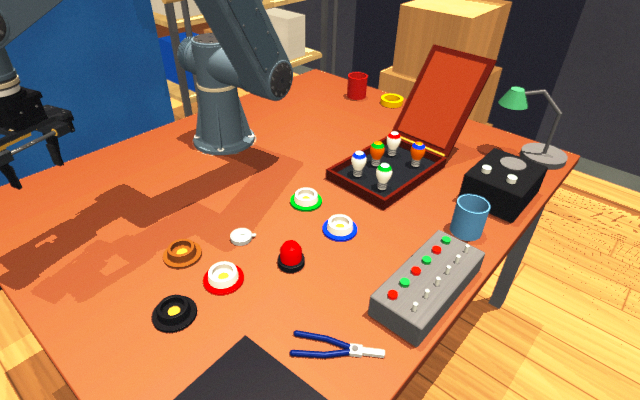

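Candidates in top view: bulbs are frosted red (170,200), frosted green (233,169), frosted blue (231,201), with ambers at (172,169) and (202,200), which I leave. Holders are blue (310,165), green (300,212) and red (413,190). Black (453,189) and brown (419,234) are decoys. The red cue lamp is at (367,165) and the stopwatch at (375,215).

```bash
cat > h.py <<'E'
import numpy as np, cv2
from rig import bot, vision
def ray(n,u,v,m=None):
    m=m or vision.camera_model(n); K=np.array(m['camera_matrix']); T=np.array(m['camera_from_world'])
    x=(u-K[0,2])/K[0,0]; y=(v-K[1,2])/K[1,1]
    if n=='wrist':
        r=np.hypot(x,y); s=np.sin(r)/max(r,1e-9); d=np.array([x*s,-y*s,-np.cos(r)])
    else: d=np.array([x,-y,-1.])
    R=T[:3,:3]; return -R.T@T[:3,3], R.T@d/np.linalg.norm(d)
def plane(n,u,v,z,m=None):
    o,d=ray(n,u,v,m); return o+d*(z-o[2])/d[2]
def tri(a,b):
    A=np.zeros((3,3));B=np.zeros(3); L=[ray(*a),ray(*b)]
    for o,d in L:
        P=np.eye(3)-np.outer(d,d);A+=P;B+=P@o
    p=np.linalg.solve(A,B); return p,[round(float(1e3*np.linalg.norm((np.eye(3)-np.outer(d,d))@(p-o))),1) for o,d in L]
def mask(hsv,c):
    H,S,V=cv2.split(hsv); base=(S>110)&(V>60)
    r={'red':(H<5)|(H>173),'green':(H>45)&(H<85),'blue':(H>100)&(H<130)}[c]
    return (base&r).astype(np.uint8)
E
python3 - <<'E'
from h import *
np.set_printoptions(precision=4,suppress=True)
im={n:cv2.cvtColor(cv2.imread(f'pics/{n}0.png'),cv2.COLOR_BGR2HSV) for n in('top','scene')}
def blob(n,c,p,r):
    m=mask(im[n],c); w=np.zeros_like(m); cv2.circle(w,p,r,1,-1); m&=w
    return m
for c,pt,ps in [('red',(413,190),(223,278)),('green',(300,212),(306,199)),('blue',(310,165),(340,227))]:
    for n,p,r in(('top',pt,22),('scene',ps,24)):
        pts=cv2.findNonZero(blob(n,c,p,r)); h=cv2.convexHull(pts); e=cv2.fitEllipse(h)
        print('holder',c,n,len(pts),e[0],e[1],plane(n,*e[0],.008))
for k,c,pt,ps in [('fr','red',(170,200),(394,134)),('fg','green',(233,169),(384,168)),('fb','blue',(231,201),(359,156)),('ag','green',(202,200),(377,146)),('ab','blue',(172,169),(418,147))]:
    q=[]
    for n,p in(('top',pt),('scene',ps)):
        pts=cv2.findNonZero(blob(n,c,p,11)); e=cv2.minEnclosingCircle(pts); q.append((n,*pts.reshape(-1,2).mean(0)));print(k,n,len(pts),q[-1][1:],e)
    print('   tri',*tri(*q),'plane .08',plane(*q[0],.08))
for a,b in [((40,122),(493,60)),((33,210),(433,47)),((153,150),(445,152))]: print('lid',tri(('top',*a),('scene',*b)))
a=cv2.resize(cv2.imread('pics/top0.png')[140:235,140:270],None,fx=5,fy=5,interpolation=2)
cv2.imwrite('pics/c1.png',a)
E
```

```text
holder red top 283 (411.4039611816406, 190.25936889648438) (28.917200088500977, 29.602079391479492) [ 0.5149 -0.408   0.008 ]
holder red scene 381 (223.12022399902344, 278.94622802734375) (31.164594650268555, 41.139320373535156) [ 0.518  -0.4121  0.008 ]
holder green top 284 (300.17254638671875, 212.24281311035156) (29.457998275756836, 29.552257537841797) [ 0.4512 -0.0697  0.008 ]
holder green scene 203 (305.53497314453125, 200.5760040283203) (20.351173400878906, 32.078834533691406) [ 0.4537 -0.0737  0.008 ]
holder blue top 290 (309.4867858886719, 164.47779846191406) (29.154361724853516, 29.30351448059082) [ 0.5969 -0.0992  0.008 ]
holder blue scene 246 (339.3629455566406, 228.74942016601562) (24.1698055267334, 34.451866149902344) [ 0.5996 -0.1031  0.008 ]
fr top 91 (np.float64(169.0989010989011), np.float64(198.76923076923077)) ((168.5, 198.5), 7.382511615753174)
fr scene 92 (np.float64(395.54347826086956), np.float64(133.57608695652175)) ((394.1446228027344, 134.1487579345703), 10.856488227844238)
   tri [0.4891 0.3029 0.0847] [3.3, 3.3] plane .08 [0.487  0.3021 0.08  ]
fg top 57 (
[... 623 characters left out ...]
p.float64(199.7659574468085)) ((199.36045837402344, 199.093017578125), 6.640281677246094)
ag scene 50 (np.float64(377.54), np.float64(145.78)) ((377.5, 145.5), 6.5193023681640625)
   tri [0.4845 0.2169 0.0746] [0.7, 0.7] plane .08 [0.4834 0.2152 0.08  ]
ab top 63 (np.float64(172.17460317460316), np.float64(167.5873015873016)) ((171.0, 166.5), 6.946321964263916)
ab scene 51 (np.float64(417.98039215686276), np.float64(146.47058823529412)) ((418.0, 146.0), 6.082862854003906)
   tri [0.5785 0.2976 0.0754] [0.7, 0.7] plane .08 [0.5771 0.2958 0.08  ]
lid (array([0.6493, 0.5497, 0.2976]), [0.6, 0.6])
lid (array([0.4395, 0.5596, 0.2889]), [1.4, 1.4])
lid (array([0.638 , 0.3637, 0.051 ]), [2.7, 2.7])
```

View pics/c1.png

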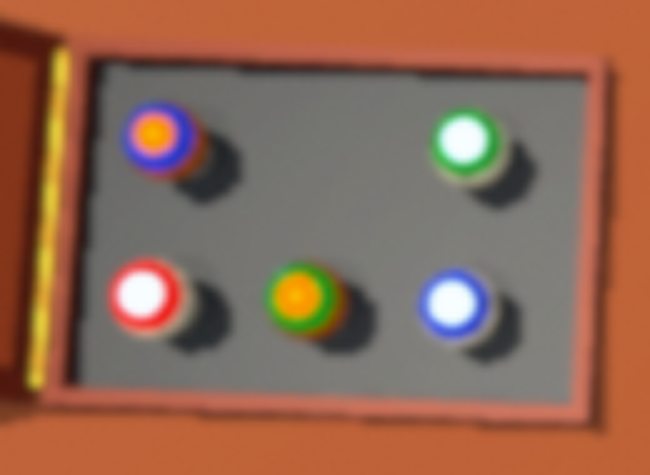

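```bash
cat > go.py <<'E'
# usage: go.py x,y,z[,yawdeg] ... -> successive moves (tool mm, rotvec) from the current pose
import sys, numpy as np
from scipy.spatial.transform import Rotation as Ro
from rig import bot
s=bot.read_state(); p=np.array(s['position']); R=np.array(s['tcp_rot'])
print('t',round(s['time_s'],2),'pos',np.round(p,4),'yaw',round(float(np.degrees(np.arctan2(R[1,0],R[0,0]))),1),'open',round(s['opening'],3),'grip',round(s['grasp_force'],1))
for a in sys.argv[1:]:
    v=[float(t) for t in a.split(',')]; y=np.radians(v[3] if len(v)>3 else 45)
    c,sn=np.cos(y),np.sin(y); T=np.array([[c,sn,0],[sn,-c,0],[0,0,-1]]); q=np.array(v[:3])
    print(a,'mm',np.round(R.T@(q-p)*1e3,1),'rot',np.round(Ro.from_matrix(R.T@T).as_rotvec(),3)); p,R=q,T
E
python3 -m handwheel '[{"xyz":[50,-29,0],"delta_rot":[0,0,-0.097],"hand":-1},{"xyz":[100,-58,0],"delta_rot":[0,0,-0.194],"hand":-1},{"xyz":[150,-87,0],"delta_rot":[0,0,-0.291],"hand":-1},{"xyz":[200,-116,0],"delta_rot":[0,0,-0.388],"hand":-1},{"xyz":[250,-145,0],"delta_rot":[0,0,-0.485],"hand":-1}]'
python3 go.py .47,-.14,.21 .481,.128,.19
```

```text
time_s: 0.72
position: [0.3816, -0.3831, 0.2303]
tcp_rot: [[0.706, 0.709, -0.0], [0.709, -0.706, 0.0], [0.0, -0.0, -1.0]]
force: [1.1, -0.5, 0.3]
opening: 1.001
grasp_force: 0.0
t 0.72 pos [ 0.3816 -0.3831  0.2303] yaw 45.1 open 1.001 grip 0.0
.47,-.14,.21 mm [ 234.7 -108.8   20.4] rot [-0.    -0.     0.002]
.481,.128,.19 mm [ 197.3 -181.7   20. ] rot [0. 0. 0.]
```

```bash
python3 -m handwheel '[{"xyz":[47,-22,4],"delta_rot":[0,0,0],"hand":-1},{"xyz":[94,-44,8],"delta_rot":[0,0,0],"hand":-1},{"xyz":[141,-65,12],"delta_rot":[0,0,0],"hand":-1},{"xyz":[188,-87,16],"delta_rot":[0,0,0],"hand":-1},{"xyz":[235,-109,20],"delta_rot":[0,0,0.002],"hand":-1}]' >/dev/null
python3 -m handwheel '[{"xyz":[40,-37,4],"delta_rot":[0,0,0],"hand":-1},{"xyz":[80,-73,8],"delta_rot":[0,0,0],"hand":-1},{"xyz":[120,-110,12],"delta_rot":[0,0,0],"hand":-1},{"xyz":[160,-146,16],"delta_rot":[0,0,0],"hand":-1},{"xyz":[197,-182,20],"delta_rot":[0,0,0],"hand":-1}]' >/dev/null
python3 go.py
python3 - <<'E'
from h import *
import json
m=vision.camera_model('wrist'); im=vision.capture('wrist'); cv2.imwrite('pics/w1.png',im[:,:,::-1])
json.dump({k:np.array(v).tolist() for k,v in m.items() if k in('camera_matrix','camera_from_world')},open('w1.json','w'))
T=np.array(m['camera_from_world']);print('cam',-T[:3,:3].T@T[:3,3],T[2,:3],m['camera_matrix'])
E
```

```text
t 1.98 pos [0.481  0.1282 0.1903] yaw 44.9 open 0.998 grip 0.0
cam [0.53666021 0.18475837 0.3430124 ] [0.20485632 0.20271418 0.95757028] [[309.70691629   0.         313.03028726]
 [  0.         309.70691629 204.15960162]
 [  0.           0.           1.        ]]
```

View pics/w1.png

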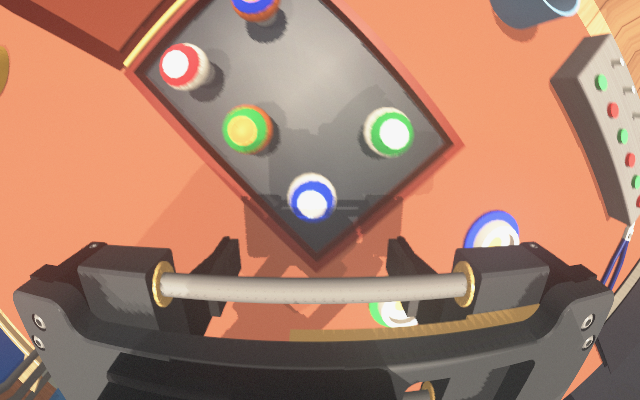

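The wrist view shows blue at (312,197), green (388,132), red (184,67), amber green at (246,129) and the amber blue at the top edge.

```bash
python3 - <<'E'
from h import *
import json
np.set_printoptions(precision=4,suppress=True)
m=json.load(open('w1.json')); hsv=cv2.cvtColor(cv2.imread('pics/w1.png'),cv2.COLOR_BGR2HSV)
for c,p in [('blue',(312,200)),('green',(389,133)),('red',(182,66))]:
    w=np.zeros((400,640),np.uint8); cv2.circle(w,p,22,1,-1); M=mask(hsv,c)&w
    h=cv2.convexHull(cv2.findNonZero(M)); e=cv2.fitEllipse(h)
    print(c,M.sum(),e, plane('wrist',*e[0],.0755,m))
E
python3 go.py .481,.128,.053
```

```text
blue 608 ((312.0758972167969, 201.55067443847656), (39.8330192565918, 42.12583541870117), 74.71434783935547) [0.4806 0.1305 0.0755]
green 511 ((391.0882873535156, 132.9575653076172), (39.248504638671875, 41.18203353881836), 25.109115600585938) [0.5738 0.1256 0.0755]
red 639 ((179.16770935058594, 64.62374114990234), (37.18254852294922, 42.354759216308594), 25.936174392700195) [0.4874 0.3061 0.0755]
t 2.02 pos [0.48   0.1336 0.1899] yaw 45.0 open 0.998 grip 0.0
.481,.128,.053 mm [ -3.6   5.1 136.9] rot [-0.004 -0.002  0.001]
```

```bash
cat > wb.py <<'E'
from h import *
import sys
np.set_printoptions(precision=4,suppress=True)
# wrist view: colour z guessx guessy ... : locates band / plate
for _ in range(2):
    m=vision.camera_model('wrist'); im=vision.capture('wrist'); hsv=cv2.cvtColor(im,cv2.COLOR_RGB2HSV)
    K=np.array(m['camera_matrix']);T=np.array(m['camera_from_world'])
    for a in sys.argv[1:]:
        c,x,y,z,rad=a.split(','); q=T[:3,:3]@np.array([float(x),float(y),float(z)])+T[:3,3]; q=np.array([q[0],-q[1],-q[2]])
        th=np.arccos(q[2]/np.linalg.norm(q)); d=q[:2]/np.linalg.norm(q[:2]); u=K[:2,2]+K[0,0]*th*d
        w=np.zeros((400,640),np.uint8); cv2.circle(w,(int(u[0]),int(u[1])),int(rad),1,-1)
        M=mask(hsv,c)&w; h=cv2.convexHull(cv2.findNonZero(M)); e=cv2.fitEllipse(h)
        print(c,'expected',u,'fit',np.round(e[0],1),np.round(e[1],1),plane('wrist',*e[0],float(z),m))
print(bot.read_state()['position'])
E
python3 wb.py blue,.481,.128,.0755,28 green,.573,.121,.0755,26
```

```text
blue expected [319.7961 206.7338] fit [318.6 206.3] [41.  42.3] [0.4805 0.1291 0.0755]
green expected [399.3843 141.6019] fit [398.3 138.8] [41.6 42.5] [0.5739 0.1235 0.0755]
blue expected [317.3404 204.2278] fit [316.3 203.8] [40.9 42.8] [0.4806 0.129  0.0755]
green expected [397.2569 139.1077] fit [396.3 136.3] [41.8 42.6] [0.574  0.1235 0.0755]
[0.4803 0.1286 0.1901]
```

```bash
python3 -m handwheel '[{"xyz":[0,0,40],"delta_rot":[0,0,0],"hand":-1},{"xyz":[0,0,80],"delta_rot":[0,0,0],"hand":-1},{"xyz":[0,0,115],"delta_rot":[0,0,0],"hand":-1},{"xyz":[0,0,132],"delta_rot":[0,0,0],"hand":-1},{"xyz":[0,0,137],"delta_rot":[0,0,0],"hand":-1}]'
python3 -m handwheel '[{"xyz":[0,0,0],"delta_rot":[0,0,0],"hand":-1},{"xyz":[0,0,0],"delta_rot":[0,0,0],"hand":0.3},{"xyz":[0,0,0],"delta_rot":[0,0,0],"hand":0.6},{"xyz":[0,0,0],"delta_rot":[0,0,0],"hand":0.8},{"xyz":[0,0,0],"delta_rot":[0,0,0],"hand":1}]'; python3 go.py
```

```text
time_s: 2.75
position: [0.4807, 0.1251, 0.0524]
tcp_rot: [[0.71, 0.704, -0.003], [0.704, -0.71, -0.0], [-0.002, -0.002, -1.0]]
force: [-0.0, -0.2, -0.3]
opening: 1.0
grasp_force: 0.0
time_s: 3.38
position: [0.4813, 0.1265, 0.0538]
tcp_rot: [[0.709, 0.705, 0.0], [0.705, -0.709, 0.0], [0.0, 0.0, -1.0]]
force: [0.3, 0.1, 0.2]
opening: 0.63
grasp_force: 0.0
t 3.38 pos [0.4813 0.1265 0.0538] yaw 44.9 open 0.63 grip 0.0
```

```bash
python3 -m handwheel '[{"xyz":[0,0,0],"delta_rot":[0,0,0],"hand":1},{"xyz":[0,0,0],"delta_rot":[0,0,0],"hand":1},{"xyz":[0,0,0],"delta_rot":[0,0,0],"hand":1},{"xyz":[0,0,0],"delta_rot":[0,0,0],"hand":1},{"xyz":[0,0,-5],"delta_rot":[0,0,0],"hand":1}]'
python3 -m handwheel '[{"xyz":[0,0,-15],"delta_rot":[0,0,0],"hand":1},{"xyz":[0,0,-40],"delta_rot":[0,0,0],"hand":1},{"xyz":[0,0,-70],"delta_rot":[0,0,0],"hand":1},{"xyz":[0,0,-100],"delta_rot":[0,0,0],"hand":1},{"xyz":[0,0,-110],"delta_rot":[0,0,0],"hand":1}]'; python3 go.py .598,-.101,.17 .598,-.101,.056
```

```text
time_s: 4.0
position: [0.4809, 0.1264, 0.0583]
tcp_rot: [[0.709, 0.705, -0.001], [0.705, -0.709, -0.0], [-0.001, -0.001, -1.0]]
force: [-0.1, 0.3, -0.5]
opening: 0.503
grasp_force: 29.9
time_s: 4.62
position: [0.4823, 0.1265, 0.171]
tcp_rot: [[0.709, 0.705, 0.005], [0.705, -0.709, 0.0], [0.003, 0.003, -1.0]]
force: [0.7, -0.3, -1.6]
opening: 0.507
grasp_force: 29.9
t 4.62 pos [0.4823 0.1265 0.171 ] yaw 44.9 open 0.507 grip 29.9
.598,-.101,.17 mm [-78.4 242.9   1.5] rot [ 0.003 -0.003 -0.003]
.598,-.101,.056 mm [  0.   0. 114.] rot [0. 0. 0.]
```

```bash
python3 -m handwheel '[{"xyz":[-16,50,0],"delta_rot":[0,0,0],"hand":1},{"xyz":[-34,105,0],"delta_rot":[0,0,0],"hand":1},{"xyz":[-52,160,0],"delta_rot":[0,0,0],"hand":1},{"xyz":[-69,215,0],"delta_rot":[0,0,0],"hand":1},{"xyz":[-78,243,0],"delta_rot":[0,0,0],"hand":1}]' >/dev/null
python3 -m handwheel '[{"xyz":[0,0,0],"delta_rot":[0,0,0],"hand":1},{"xyz":[0,0,10],"delta_rot":[0,0,0],"hand":1},{"xyz":[0,0,20],"delta_rot":[0,0,0],"hand":1},{"xyz":[0,0,30],"delta_rot":[0,0,0],"hand":1},{"xyz":[0,0,35],"delta_rot":[0,0,0],"hand":1}]'
python3 go.py .598,-.101,.056
python3 wb.py green,.4525,-.0717,.008,60 | tail -3
python3 - <<'E'
from h import *
cv2.imwrite('pics/w2.png',vision.capture('wrist')[:,:,::-1]); cv2.imwrite('pics/s2.png',vision.capture('scene')[:,:,::-1])
a=cv2.imread('pics/s2.png')[130:290,250:450]; cv2.imwrite('pics/s2c.png',cv2.resize(a,None,fx=3,fy=3))
E
```

```text
time_s: 5.88
position: [0.5966, -0.1, 0.1325]
tcp_rot: [[0.708, 0.706, -0.002], [0.706, -0.708, 0.001], [-0.001, -0.002, -1.0]]
force: [0.1, 0.6, 0.5]
opening: 0.504
grasp_force: 29.9
t 5.88 pos [ 0.5966 -0.1     0.1325] yaw 44.9 open 0.504 grip 29.9
.598,-.101,.056 mm [ 0.3  1.9 76.5] rot [-0.002  0.001 -0.002]
green expected [200.9116 273.5003] fit [202.3 259.2] [49.9 72. ] [ 0.468  -0.0625  0.008 ]
green expected [200.8339 273.4919] fit [202.1 259.6] [51.2 72.1] [ 0.4674 -0.0627  0.008 ]
[ 0.5967 -0.1003  0.1327]
```

View pics/w2.png

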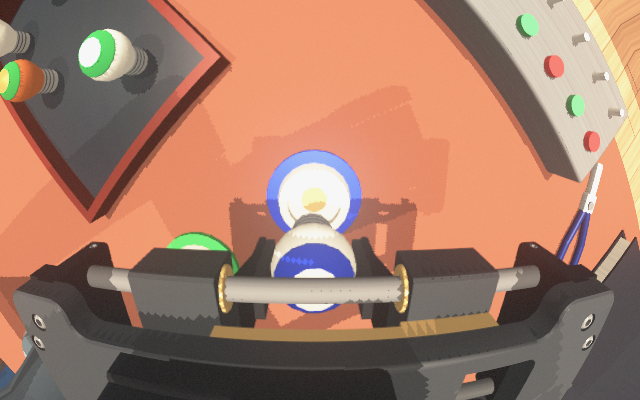

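View pics/s2c.png

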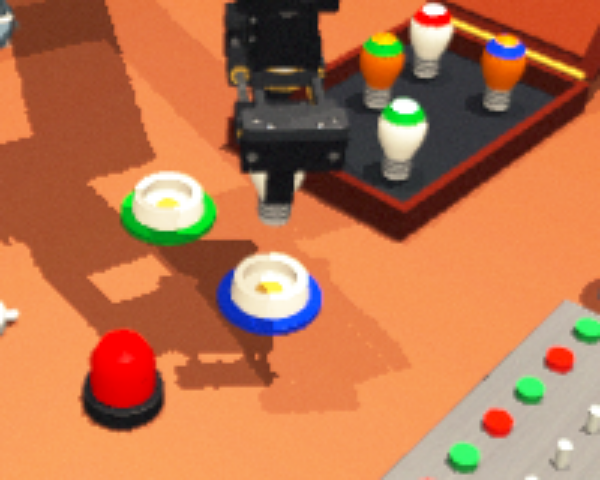

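The wrist view shows the blue holder centred at (314,195), yellow contact at (314,200), with the held bulb's cap just below it at about (314,220). The bulb hangs straight. The scene crop agrees.

```bash
cat > spot.py <<'E'
from h import *
import sys
np.set_printoptions(precision=4,suppress=True)
# yellow contact near expected holder centre x,y : wrist ray to z=.012, plus plate hull
x,y,c=float(sys.argv[1]),float(sys.argv[2]),sys.argv[3]
m=vision.camera_model('wrist'); hsv=cv2.cvtColor(vision.capture('wrist'),cv2.COLOR_RGB2HSV)
K=np.array(m['camera_matrix']);T=np.array(m['camera_from_world'])
q=T[:3,:3]@np.array([x,y,.012])+T[:3,3]; q=np.array([q[0],-q[1],-q[2]]); th=np.arccos(q[2]/np.linalg.norm(q)); u=K[:2,2]+K[0,0]*th*q[:2]/np.linalg.norm(q[:2])
w=np.zeros((400,640),np.uint8); cv2.circle(w,(int(u[0]),int(u[1])),20,1,-1)
M=cv2.inRange(hsv,(18,60,100),(40,255,255))&w
n,l,s,ce=cv2.connectedComponentsWithStats(M); k=1+s[1:,4].argmax()
print('exp',u,'spot',s[k],ce[k],plane('wrist',*ce[k],.012,m))
w=np.zeros((400,640),np.uint8); cv2.circle(w,(int(u[0]),int(u[1])),54,1,-1)
P=cv2.findNonZero(mask(hsv,c)&w); h=cv2.convexHull(P).reshape(-1,2); h=h[h[:,1]<u[1]+15]
# hull points on the far side cast onto plate top, circle fit with known R
from scipy.optimize import least_squares
W=np.array([plane('wrist',*t,.008,m)[:2] for t in h.astype(float)])
r=least_squares(lambda v:np.hypot(*(W-v[:2]).T)-.045,[x,y],loss='soft_l1',f_scale=.001); print('plate',r.x,'rms',np.sqrt((r.fun**2).mean()))
E
python3 spot.py .598 -.101 blue
```

```text
exp [314.8289 200.5123] spot [303 200  22  12 168] [313.8571 205.7143] [ 0.5938 -0.1039  0.012 ]
plate [ 0.5972 -0.0989] rms 0.0007779551726602336
```

```bash
python3 -m handwheel '[{"xyz":[0,0,20],"delta_rot":[0,0,0],"hand":1},{"xyz":[0,0,40],"delta_rot":[0,0,0],"hand":1},{"xyz":[0,0,60],"delta_rot":[0,0,0],"hand":1},{"xyz":[0,0,70],"delta_rot":[0,0,0],"hand":1},{"xyz":[0,0,75],"delta_rot":[0,0,0],"hand":1}]' 
python3 -m handwheel '[{"xyz":[0,0,0.5],"delta_rot":[0,0,0],"hand":1},{"xyz":[0,0,1],"delta_rot":[0,0,0],"hand":1},{"xyz":[0,0,1],"delta_rot":[0,0,0],"hand":1},{"xyz":[0,0,1],"delta_rot":[0,0,0],"hand":1},{"xyz":[0,0,1],"delta_rot":[0,0,0],"hand":1}]'
```

```text
time_s: 6.75
position: [0.5974, -0.1009, 0.0584]
tcp_rot: [[0.709, 0.705, 0.0], [0.705, -0.709, -0.0], [0.0, 0.0, -1.0]]
force: [0.3, -0.6, -1.0]
opening: 0.505
grasp_force: 29.9
time_s: 7.38
position: [0.5973, -0.1009, 0.0577]
tcp_rot: [[0.709, 0.705, 0.0], [0.705, -0.709, -0.0], [0.0, 0.0, -1.0]]
force: [0.2, -0.8, 0.1]
opening: 0.505
grasp_force: 29.9
```

```bash
python3 -m handwheel '[{"xyz":[0,0,1],"delta_rot":[0,0,0],"hand":1},{"xyz":[0,0,1],"delta_rot":[0,0,0],"hand":1},{"xyz":[0,0,1.5],"delta_rot":[0,0,0],"hand":1},{"xyz":[0,0,1.5],"delta_rot":[0,0,0],"hand":1},{"xyz":[0,0,1.5],"delta_rot":[0,0,0],"hand":1}]'
```

```text
time_s: 8.0
position: [0.5973, -0.1009, 0.056]
tcp_rot: [[0.709, 0.705, 0.0], [0.705, -0.709, 0.0], [0.0, -0.0, -1.0]]
force: [0.0, 0.5, -0.2]
opening: 0.507
grasp_force: 29.9
```

Within a millimetre of the floor; release, rise, and measure while above.

```bash
python3 -m handwheel '[{"xyz":[0,0,0.5],"delta_rot":[0,0,0],"hand":0.0},{"xyz":[0,0,0.5],"delta_rot":[0,0,0],"hand":-0.3},{"xyz":[0,0,0.5],"delta_rot":[0,0,0],"hand":-1},{"xyz":[0,0,0.5],"delta_rot":[0,0,0],"hand":-1},{"xyz":[0,0,0.5],"delta_rot":[0,0,0],"hand":-1}]'|grep -E 'open|force'
python3 -m handwheel '[{"xyz":[0,0,0.5],"delta_rot":[0,0,0],"hand":-1},{"xyz":[0,0,-20],"delta_rot":[0,0,0],"hand":-1},{"xyz":[0,0,-60],"delta_rot":[0,0,0],"hand":-1},{"xyz":[0,0,-100],"delta_rot":[0,0,0],"hand":-1},{"xyz":[0,0,-115],"delta_rot":[0,0,0],"hand":-1}]'
python3 wb.py blue,.597,-.100,.0775,28
python3 go.py .574,.1235,.17 .574,.1235,.053
python3 - <<'E'
from h import *
cv2.imwrite('pics/w3.png',vision.capture('wrist')[:,:,::-1])
E
```

```text
force: [-1.1, -0.2, 0.7]
opening: 0.872
grasp_force: 0.0
time_s: 9.25
position: [0.5986, -0.1013, 0.173]
tcp_rot: [[0.709, 0.705, 0.004], [0.705, -0.709, -0.002], [0.002, 0.004, -1.0]]
force: [0.1, 0.2, -0.2]
opening: 0.997
grasp_force: 0.0
blue expected [311.4223 209.8113] fit [310.7 208.7] [41.9 55.5] [ 0.5973 -0.0989  0.0775]
blue expected [311.0432 209.7495] fit [310.4 208.4] [41.6 55.8] [ 0.5974 -0.0988  0.0775]
[ 0.5982 -0.1011  0.172 ]
t 9.35 pos [ 0.5982 -0.1011  0.172 ] yaw 44.9 open 0.999 grip 0.0
.574,.1235,.17 mm [ 141.3 -176.3    1.7] rot [ 0.003 -0.001 -0.003]
.574,.1235,.053 mm [  0.   0. 117.] rot [0. 0. 0.]
```

View pics/w3.png

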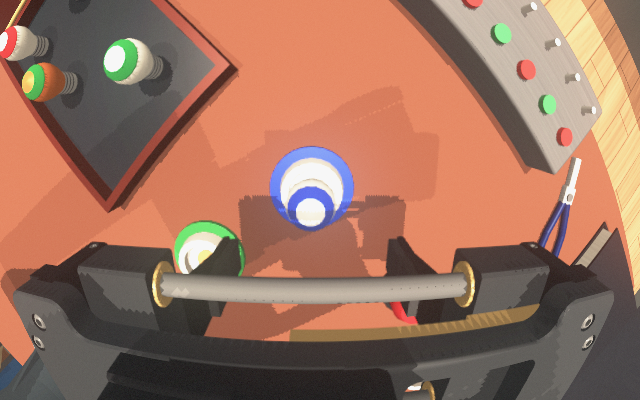

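The blue bulb stands in the blue holder at (311,205). Now the green bulb.

```bash
python3 -m handwheel '[{"xyz":[30,-37,0],"delta_rot":[0,0,0],"hand":-1},{"xyz":[62,-77,0],"delta_rot":[0,0,0],"hand":-1},{"xyz":[94,-117,0],"delta_rot":[0,0,0],"hand":-1},{"xyz":[125,-156,0],"delta_rot":[0,0,0],"hand":-1},{"xyz":[141,-176,2],"delta_rot":[0,0,-0.003],"hand":-1}]' >/dev/null
python3 -m handwheel '[{"xyz":[0,0,0],"delta_rot":[0,0,0],"hand":-1},{"xyz":[0,0,0],"delta_rot":[0,0,0],"hand":-1},{"xyz":[0,0,0],"delta_rot":[0,0,0],"hand":-1},{"xyz":[0,0,0],"delta_rot":[0,0,0],"hand":-1},{"xyz":[0,0,0],"delta_rot":[0,0,0],"hand":-1}]' >/dev/null
python3 wb.py green,.574,.1235,.0755,28; python3 go.py .574,.1235,.053
```

```text
green expected [314.1829 208.9977] fit [314.5 208. ] [42.4 45.9] [0.5748 0.1239 0.0755]
green expected [314.3492 209.0952] fit [314.7 208. ] [42.3 46. ] [0.5749 0.124  0.0755]
[0.5732 0.123  0.1686]
t 10.75 pos [0.5732 0.123  0.1686] yaw 45.0 open 0.998 grip 0.0
.574,.1235,.053 mm [  0.9   0.2 115.6] rot [ 0. -0. -0.]
```

```bash
python3 -m handwheel '[{"xyz":[0.5,0,35],"delta_rot":[0,0,0],"hand":-1},{"xyz":[1,0,70],"delta_rot":[0,0,0],"hand":-1},{"xyz":[1,0,100],"delta_rot":[0,0,0],"hand":-1},{"xyz":[1,0,112],"delta_rot":[0,0,0],"hand":-1},{"xyz":[1,0,116],"delta_rot":[0,0,0],"hand":-0.5}]' | grep -E 'pos|force'
python3 -m handwheel '[{"xyz":[0,0,0],"delta_rot":[0,0,0],"hand":0.3},{"xyz":[0,0,0],"delta_rot":[0,0,0],"hand":1},{"xyz":[0,0,0],"delta_rot":[0,0,0],"hand":1},{"xyz":[0,0,0],"delta_rot":[0,0,0],"hand":1},{"xyz":[0,0,0],"delta_rot":[0,0,0],"hand":1}]' >/dev/null
python3 -m handwheel '[{"xyz":[0,0,0],"delta_rot":[0,0,0],"hand":1},{"xyz":[0,0,0],"delta_rot":[0,0,0],"hand":1},{"xyz":[0,0,0],"delta_rot":[0,0,0],"hand":1},{"xyz":[0,0,0],"delta_rot":[0,0,0],"hand":1},{"xyz":[0,0,0],"delta_rot":[0,0,0],"hand":1}]'
python3 go.py .574,.1235,.16 .4525,-.072,.135
```

```text
position: [0.5739, 0.124, 0.0523]
force: [-0.6, -1.2, 0.9]
grasp_force: 0.0
time_s: 12.62
position: [0.5743, 0.124, 0.053]
tcp_rot: [[0.707, 0.707, 0.001], [0.707, -0.707, -0.0], [0.001, 0.001, -1.0]]
force: [-0.1, 0.1, 5.1]
opening: 0.501
grasp_force: 30.0
t 12.62 pos [0.5743 0.124  0.053 ] yaw 45.0 open 0.501 grip 30.0
.574,.1235,.16 mm [  -0.5    0.3 -107. ] rot [ 0.001 -0.001  0.   ]
.4525,-.072,.135 mm [-224.2   52.3   25. ] rot [0. 0. 0.]
```

```bash
python3 -m handwheel '[{"xyz":[0,0,-5],"delta_rot":[0,0,0],"hand":1},{"xyz":[0,0,-30],"delta_rot":[0,0,0],"hand":1},{"xyz":[0,0,-65],"delta_rot":[0,0,0],"hand":1},{"xyz":[0,0,-95],"delta_rot":[0,0,0],"hand":1},{"xyz":[0,0,-107],"delta_rot":[0,0,0],"hand":1}]' >/dev/null
python3 -m handwheel '[{"xyz":[-45,10,0],"delta_rot":[0,0,0],"hand":1},{"xyz":[-95,22,0],"delta_rot":[0,0,0],"hand":1},{"xyz":[-145,34,5],"delta_rot":[0,0,0],"hand":1},{"xyz":[-195,46,15],"delta_rot":[0,0,0],"hand":1},{"xyz":[-224,52,25],"delta_rot":[0,0,0],"hand":1}]' >/dev/null
python3 -m handwheel '[{"xyz":[0,0,0],"delta_rot":[0,0,0],"hand":1},{"xyz":[0,0,0],"delta_rot":[0,0,0],"hand":1},{"xyz":[0,0,0],"delta_rot":[0,0,0],"hand":1},{"xyz":[0,0,0],"delta_rot":[0,0,0],"hand":1},{"xyz":[0,0,0],"delta_rot":[0,0,0],"hand":1}]' | grep -E 'grasp'
python3 spot.py .4525 -.072 green; python3 go.py .4525,-.072,.056
```

```text
grasp_force: 30.0
exp [315.1115 201.4955] spot [300 189  25  24 464] [312.1358 200.722 ] [ 0.4511 -0.0695  0.012 ]
plate [ 0.451  -0.0696] rms 0.0007014492493304249
t 14.55 pos [ 0.4525 -0.0707  0.1347] yaw 45.1 open 0.504 grip 30.0
.4525,-.072,.056 mm [-0.9  0.9 78.7] rot [ 0.    -0.     0.001]
```

```bash
python3 -m handwheel '[{"xyz":[-0.5,-1.5,20],"delta_rot":[0,0,0],"hand":1},{"xyz":[-0.5,-1.5,40],"delta_rot":[0,0,0],"hand":1},{"xyz":[-0.5,-1.5,60],"delta_rot":[0,0,0],"hand":1},{"xyz":[-0.5,-1.5,73],"delta_rot":[0,0,0],"hand":1},{"xyz":[-0.5,-1.5,77],"delta_rot":[0,0,0],"hand":1}]' >/dev/null
python3 -m handwheel '[{"xyz":[0,0,1],"delta_rot":[0,0,0],"hand":1},{"xyz":[0,0,1.5],"delta_rot":[0,0,0],"hand":1},{"xyz":[0,0,1.5],"delta_rot":[0,0,0],"hand":1},{"xyz":[0,0,1.5],"delta_rot":[0,0,0],"hand":1},{"xyz":[0,0,1.5],"delta_rot":[0,0,0],"hand":1}]'
```

```text
time_s: 15.8
position: [0.4509, -0.0705, 0.0562]
tcp_rot: [[0.707, 0.707, 0.0], [0.707, -0.707, -0.0], [0.0, 0.0, -1.0]]
force: [-0.2, 0.2, -0.3]
opening: 0.503
grasp_force: 30.0
```

```bash
python3 -m handwheel '[{"xyz":[0,0,0.5],"delta_rot":[0,0,0],"hand":1},{"xyz":[0,0,0.5],"delta_rot":[0,0,0],"hand":0},{"xyz":[0,0,0.5],"delta_rot":[0,0,0],"hand":-0.3},{"xyz":[0,0,0.5],"delta_rot":[0,0,0],"hand":-1},{"xyz":[0,0,0.5],"delta_rot":[0,0,0],"hand":-1}]'|grep -E 'open|force'
python3 -m handwheel '[{"xyz":[0,0,0],"delta_rot":[0,0,0],"hand":-1},{"xyz":[0,0,0],"delta_rot":[0,0,0],"hand":-1},{"xyz":[0,0,-30],"delta_rot":[0,0,0],"hand":-1},{"xyz":[0,0,-80],"delta_rot":[0,0,0],"hand":-1},{"xyz":[0,0,-115],"delta_rot":[0,0,0],"hand":-1}]' | grep -E 'open|force|pos'
python3 wb.py green,.451,-.070,.0775,28
python3 go.py .487,.15,.18 .487,.304,.17 .487,.304,.053
```

```text
force: [-1.3, -0.8, 0.4]
opening: 0.758
grasp_force: 0.0
position: [0.451, -0.0705, 0.1722]
force: [0.5, -0.0, 0.1]
opening: 0.998
grasp_force: 0.0
green expected [313.6712 209.3333] fit [313.1 208.6] [37.9 57.2] [ 0.4511 -0.0692  0.0775]
green expected [310.3899 209.6094] fit [310.4 209.7] [40.2 55.1] [ 0.451  -0.07    0.0775]
[ 0.4531 -0.0713  0.1738]
t 17.15 pos [ 0.4531 -0.0713  0.1738] yaw 45.0 open 1.001 grip 0.0
.487,.15,.18 mm [ 180.5 -132.3   -6.6] rot [ 0.008 -0.003  0.001]
.487,.304,.17 mm [ 108.9 -108.9   10. ] rot [0. 0. 0.]
.487,.304,.053 mm [  0.   0. 117.] rot [0. 0. 0.]
```

```bash
python3 -m handwheel '[{"xyz":[36,-26,0],"delta_rot":[0,0,0],"hand":-1},{"xyz":[72,-53,0],"delta_rot":[0,0,0],"hand":-1},{"xyz":[108,-79,0],"delta_rot":[0,0,0],"hand":-1},{"xyz":[144,-106,0],"delta_rot":[0,0,0],"hand":-1},{"xyz":[180,-132,0],"delta_rot":[0,0,0],"hand":-1}]' >/dev/null
python3 -m handwheel '[{"xyz":[36,-36,0],"delta_rot":[0,0,0],"hand":-1},{"xyz":[72,-72,0],"delta_rot":[0,0,0],"hand":-1},{"xyz":[109,-109,0],"delta_rot":[0,0,0],"hand":-1},{"xyz":[109,-109,0],"delta_rot":[0,0,0],"hand":-1},{"xyz":[109,-109,0],"delta_rot":[0,0,0],"hand":-1}]' >/dev/null
python3 -m handwheel '[{"xyz":[0,0,0],"delta_rot":[0,0,0],"hand":-1},{"xyz":[0,0,0],"delta_rot":[0,0,0],"hand":-1},{"xyz":[0,0,0],"delta_rot":[0,0,0],"hand":-1},{"xyz":[0,0,0],"delta_rot":[0,0,0],"hand":-1},{"xyz":[0,0,0],"delta_rot":[0,0,0],"hand":-1}]' >/dev/null
python3 wb.py red,.487,.304,.0755,26; python3 go.py .487,.304,.053
```

```text
red expected [316.3926 207.8545] fit [316.  207.3] [45.  46.4] [0.4871 0.3046 0.0755]
red expected [316.4829 207.8879] fit [316.  207.3] [45.2 46.4] [0.487  0.3047 0.0755]
[0.4846 0.3043 0.1706]
t 19.12 pos [0.4846 0.3043 0.1706] yaw 45.0 open 0.998 grip 0.0
.487,.304,.053 mm [  1.4   1.9 117.6] rot [ 0. -0.  0.]
```

```bash
python3 -m handwheel '[{"xyz":[2,1.5,35],"delta_rot":[0,0,0],"hand":-1},{"xyz":[2,1.5,70],"delta_rot":[0,0,0],"hand":-1},{"xyz":[2,1.5,100],"delta_rot":[0,0,0],"hand":-1},{"xyz":[2,1.5,113],"delta_rot":[0,0,0],"hand":-1},{"xyz":[2,1.5,117.5],"delta_rot":[0,0,0],"hand":-0.5}]' | grep -E 'pos|force'
python3 -m handwheel '[{"xyz":[0,0,0],"delta_rot":[0,0,0],"hand":0.3},{"xyz":[0,0,0],"delta_rot":[0,0,0],"hand":1},{"xyz":[0,0,0],"delta_rot":[0,0,0],"hand":1},{"xyz":[0,0,0],"delta_rot":[0,0,0],"hand":1},{"xyz":[0,0,0],"delta_rot":[0,0,0],"hand":1}]' >/dev/null
python3 -m handwheel '[{"xyz":[0,0,0],"delta_rot":[0,0,0],"hand":1},{"xyz":[0,0,0],"delta_rot":[0,0,0],"hand":1},{"xyz":[0,0,0],"delta_rot":[0,0,0],"hand":1},{"xyz":[0,0,0],"delta_rot":[0,0,0],"hand":1},{"xyz":[0,0,0],"delta_rot":[0,0,0],"hand":1}]'
python3 go.py .487,.304,.2 .53,0,.2 .53,-.25,.2 .5165,-.410,.135
```

```text
position: [0.487, 0.3047, 0.0526]
force: [-0.1, -0.5, -0.2]
grasp_force: 0.0
time_s: 21.0
position: [0.4876, 0.3048, 0.0535]
tcp_rot: [[0.707, 0.707, 0.001], [0.707, -0.707, 0.0], [0.001, 0.001, -1.0]]
force: [-0.2, 0.9, 5.6]
opening: 0.51
grasp_force: 29.9
t 21.0 pos [0.4876 0.3048 0.0535] yaw 45.0 open 0.51 grip 29.9
.487,.304,.2 mm [  -0.8    0.2 -146.5] rot [ 0.001 -0.001  0.   ]
.53,0,.2 mm [-184.6  245.4    0. ] rot [0. 0. 0.]
.53,-.25,.2 mm [-176.8  176.8    0. ] rot [0. 0. 0.]
.5165,-.410,.135 mm [-122.7  103.6   65. ] rot [0. 0. 0.]
```

```bash
python3 -m handwheel '[{"xyz":[0,0,-10],"delta_rot":[0,0,0],"hand":1},{"xyz":[0,0,-45],"delta_rot":[0,0,0],"hand":1},{"xyz":[0,0,-85],"delta_rot":[0,0,0],"hand":1},{"xyz":[0,0,-125],"delta_rot":[0,0,0],"hand":1},{"xyz":[0,0,-147],"delta_rot":[0,0,0],"hand":1}]' | grep -E 'grasp'
python3 -m handwheel '[{"xyz":[-30,40,0],"delta_rot":[0,0,0],"hand":1},{"xyz":[-66,88,0],"delta_rot":[0,0,0],"hand":1},{"xyz":[-103,137,0],"delta_rot":[0,0,0],"hand":1},{"xyz":[-140,186,0],"delta_rot":[0,0,0],"hand":1},{"xyz":[-177,235,0],"delta_rot":[0,0,0],"hand":1}]' >/dev/null
python3 -m handwheel '[{"xyz":[-38,38,0],"delta_rot":[0,0,0],"hand":1},{"xyz":[-76,78,0],"delta_rot":[0,0,0],"hand":1},{"xyz":[-114,116,0],"delta_rot":[0,0,0],"hand":1},{"xyz":[-152,155,0],"delta_rot":[0,0,0],"hand":1},{"xyz":[-184,187,0],"delta_rot":[0,0,0],"hand":1}]' >/dev/null
python3 go.py .5165,-.410,.135
```

```text
grasp_force: 29.8
t 22.88 pos [ 0.5299 -0.2508  0.1999] yaw 45.0 open 0.503 grip 29.9
.5165,-.410,.135 mm [-122.   103.3   64.8] rot [-0.001 -0.    -0.001]
```

```bash
python3 -m handwheel '[{"xyz":[-35,30,5],"delta_rot":[0,0,0],"hand":1},{"xyz":[-70,60,20],"delta_rot":[0,0,0],"hand":1},{"xyz":[-105,88,40],"delta_rot":[0,0,0],"hand":1},{"xyz":[-122,103,58],"delta_rot":[0,0,0],"hand":1},{"xyz":[-122,103,65],"delta_rot":[0,0,0],"hand":1}]' >/dev/null
python3 -m handwheel '[{"xyz":[0,0,0],"delta_rot":[0,0,0],"hand":1},{"xyz":[0,0,0],"delta_rot":[0,0,0],"hand":1},{"xyz":[0,0,0],"delta_rot":[0,0,0],"hand":1},{"xyz":[0,0,0],"delta_rot":[0,0,0],"hand":1},{"xyz":[0,0,0],"delta_rot":[0,0,0],"hand":1}]' | grep -E 'grasp'
python3 spot.py .5165 -.410 red; python3 go.py .5165,-.410,.0555
```

```text
grasp_force: 29.9
exp [315.1237 202.3358] spot [301 191  25  25 458] [313.0087 202.6921] [ 0.5149 -0.4089  0.012 ]
plate [ 0.5154 -0.4083] rms 0.0004215856475216107
t 24.18 pos [ 0.5172 -0.408   0.1353] yaw 45.0 open 0.506 grip 29.9
.5165,-.410,.0555 mm [-1.9  0.9 79.8] rot [0.    0.    0.001]
```

```bash
python3 -m handwheel '[{"xyz":[-1.5,-1,20],"delta_rot":[0,0,0],"hand":1},{"xyz":[-1.5,-1,40],"delta_rot":[0,0,0],"hand":1},{"xyz":[-1.5,-1,60],"delta_rot":[0,0,0],"hand":1},{"xyz":[-1.5,-1,73],"delta_rot":[0,0,0],"hand":1},{"xyz":[-1.5,-1,77.5],"delta_rot":[0,0,0],"hand":1}]' >/dev/null
python3 -m handwheel '[{"xyz":[0,0,1],"delta_rot":[0,0,0],"hand":1},{"xyz":[0,0,1.5],"delta_rot":[0,0,0],"hand":1},{"xyz":[0,0,1.5],"delta_rot":[0,0,0],"hand":1},{"xyz":[0,0,1.5],"delta_rot":[0,0,0],"hand":1},{"xyz":[0,0,1.5],"delta_rot":[0,0,0],"hand":1}]'
```

```text
time_s: 25.42
position: [0.5154, -0.4085, 0.0563]
tcp_rot: [[0.707, 0.707, 0.0], [0.707, -0.707, -0.0], [-0.0, 0.0, -1.0]]
force: [-0.4, -0.4, -0.1]
opening: 0.503
grasp_force: 29.9
```

```bash
python3 -m handwheel '[{"xyz":[0,0,0.5],"delta_rot":[0,0,0],"hand":1},{"xyz":[0,0,0.5],"delta_rot":[0,0,0],"hand":0},{"xyz":[0,0,0.5],"delta_rot":[0,0,0],"hand":-0.3},{"xyz":[0,0,0.5],"delta_rot":[0,0,0],"hand":-1},{"xyz":[0,0,0.5],"delta_rot":[0,0,0],"hand":-1}]'|grep -E 'open|force'
python3 -m handwheel '[{"xyz":[0,0,0],"delta_rot":[0,0,0],"hand":-1},{"xyz":[0,0,0],"delta_rot":[0,0,0],"hand":-1},{"xyz":[0,0,-30],"delta_rot":[0,0,0],"hand":-1},{"xyz":[0,0,-80],"delta_rot":[0,0,0],"hand":-1},{"xyz":[0,0,-130],"delta_rot":[0,0,0],"hand":-1}]' | grep -E 'open|force|pos'
python3 -m handwheel '[{"xyz":[-40,40,-20],"delta_rot":[0,0,0],"hand":-1},{"xyz":[-80,80,-40],"delta_rot":[0,0,0],"hand":-1},{"xyz":[-110,110,-50],"delta_rot":[0,0,0],"hand":-1},{"xyz":[-110,110,-50],"delta_rot":[0,0,0],"hand":-1},{"xyz":[-110,110,-50],"delta_rot":[0,0,0],"hand":-1}]' >/dev/null
python3 - <<'E'
from h import *
a=vision.capture('scene')[:,:,::-1]; cv2.imwrite('pics/s9.png',cv2.resize(a[120:320,140:460],None,fx=2.5,fy=2.5))
E
```

```text
force: [0.7, -0.4, 0.0]
opening: 0.762
grasp_force: 0.0
position: [0.5151, -0.4082, 0.1865]
force: [1.0, -2.1, -0.2]
opening: 0.999
grasp_force: 0.0
```

View pics/s9.png

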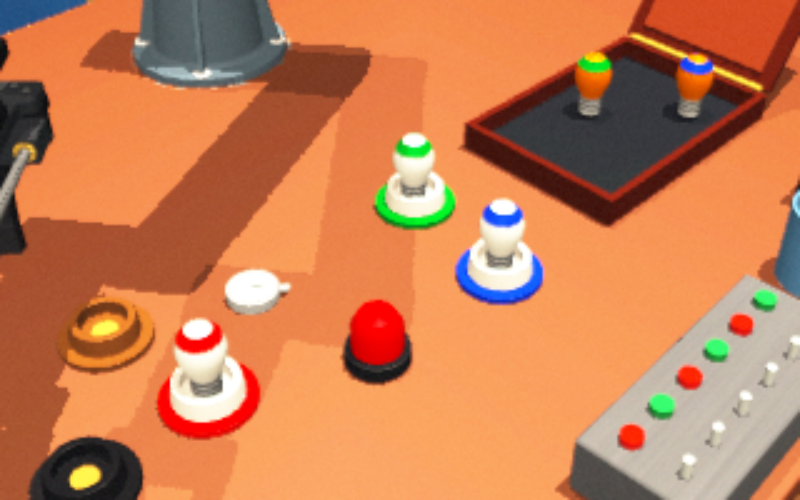

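The scene crop shows each frosted bulb upright in its matching holder: green (414,165), blue (501,235), red (202,360). The ambers, cue lamp and stopwatch look undisturbed, and the arm is clear.

```bash
python3 -c "
from rig import workorder
print(workorder.hand_in())"
```

```text
the job is handed in; nothing more can be done
None
```

All three frosted bulbs stand upright in their matching holders, the ambers, cue lamp and stopwatch look untouched in the last picture, and the job is handed in; it returned no verdict.

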